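# Open the squat battery canister on the glass shelf

## Robot

A 6-joint arm with a two-finger parallel gripper is mounted at the origin on the work surface. World frame = base frame: x ahead of the robot, y to its left, z up, the work surface at z = 0. Lengths are in m, angles in rad, forces in N, time in s.
With the tool pointing down it reaches from about 0.35 to 0.975 m from the base axis. Payload 4.9 kg.
Tool frame: the origin (TCP) lies midway between the tips of the shut fingers; the grasp point (between the pads) lies 19 mm behind it; z points along the fingers, y is the direction in which the jaws open and shut (so a half turn about z gives the same grasp; the last joint's range is limited). The gripper opens to 85 mm and grips with 20 to 120 N. Pads are 22 mm wide; open, the fingers measure 114 mm over their backs; the gripper's body (76 mm by 85 mm) begins 54 mm behind the grasp point. The pads swing forward as they close: fully open they stand 13 mm farther back than shut.
Start: joints at [-1.335, 0.053, 1.613, -0, 1.476, -0.119], TCP at [0.217, -0.586, 0.231] pointing down, gripper open.
Joint ranges: [-3.01, 3.01], [-1.01, 2.22], [0.06, 2.58], [-1.02, 4.17], [0.09, 2.62], [-3.14, 3.14]. Speed limits (rad/s): [2.57, 2.57, 3.14, 3.14, 3.14, 3.14].

## Interface

Orientations are given as a rotation vector (axis times angle).
In Python, from station import ctrl gives the robot as it stands.
- The arm moves only by the tool drive_tool, never from a script. Its argument "moves" is one flat list of numbers, 7 for each row, row after row: the turn, a rotation vector about the world's x, y, z in degrees, then the shift along the world's x, y, z in m, then the closure, from 0 (fully open) to 1 (shut). A call has exactly 5 rows; each row shifts and turns the commanded pose from where the row before left it; what a row does not reach is not made up. A row lasts 1/8 s, in which the tool goes at most 62.5 mm and 10.7 degrees, less where a joint would pass 70% of its speed; a pose out of reach is approached as far as the arm can. A call is refused whole if a number of a shift passes 0.0625 or a number of a turn 10.7, either way. A call with a gripper value outside its range is refused whole. The fingers move at their own pace and stop on an object; "newtons" is the grip in N (left out, the last holds). Time passes only in rows, so rows that do not move let the fingers close, or fill a call up. It gives the time, the measured TCP pose, the force and the opening at its end, in the units of the state.
- ctrl.get_obs(): the state, without advancing time (a new reading comes with each control period).
- ctrl.get_image(name): name is "side" or "top" or "wrist"; returns the picture (420x560x3 uint8, red, green, blue); there is no depth.
- ctrl.get_calibration(name): a dict with "fx", "fy", "cx", "cy" (pixels), "k1" (the pictures are not rectified: a ray, as slopes to the right and down, at radius r is drawn at 1 + k1 r^2 times it, then the intrinsics apply), "rvec" (rotation vector, rad) and "tvec" (3), from world to camera coordinates, as OpenCV has them; the wrist camera has in their place "T_tool_cam" (4x4, takes a point from camera to tool coordinates, whose origin is the TCP and whose axes are the flange's). Camera axes: x right, y down, z forward; pixel columns grow to the right and rows downward; lengths in m; the calibration is good to about 2 mm. A picture is of the moment at which its call begins: read the wrist's pose just before it. get_calibration takes no time and is no camera call.
- ctrl.finish_job(): hands the job in, once; it reports no verdict.
The state is a dict: "t": time; "q": joint angles; "dq": joint speeds; "effort": joint torques, N m; "tool_pos": TCP position; "tool_rot": TCP orientation; "contact_force": force on the tool from outside, world axes, zero at the start; "wrist_torque": the same for the moment, N m; "opening": finger opening in m.
Only numpy, scipy, OpenCV 4.12 (cv2) and the standard library are available. Lean on these libraries where they do the work, as an engineer would, in place of code of your own. Each camera call takes 0.05 s, during which the arm holds its last target.

## Task

The headlamp's spare cells are kept in the shortest of the three metal canisters on the smoked glass shelf. Unscrew that canister's lid anticlockwise, lift it off once the thread lets go, and set it down gently, right way up, in the shallow dark grey tray.

Things in the scene. Friction and masses are not known exactly. Their poses are not given: they have to be found in the camera images.
- lid: Aluminium screw lid of the short canister, 52 mm across its 16 grip flats (facing every 22.5 degrees from its +x), 32 mm high, 60 g, dark line on top towards +x. Origin: centre of its underside, z up. Grip from above across two opposite flats, fingertips 3 to 5 mm above the underside. One anticlockwise twist of about 85 degrees in a single grip frees it; then lift straight up over 30 mm.
- mouth (a point): Centre of the mouth of the short canister's threaded neck (31 mm wide), 25 mm above the lid's underside when screwed on. Steep thread: from tight it holds the lid for 65 to 75 degrees anticlockwise (seen from above), then lets go; stop at 125. Starts 0 to 7 degrees loose. Turns easily; lid may rise up to 4 mm in turning but need not, so the hand can keep its height. 2 mm side play.
- canister: Short metal canister, 72 mm wide, fixed on the glass shelf (60 mm above the work surface). Origin: centre of its underside, z up; shoulder at 44 mm, lid from 52 to 84 mm. Two taller canisters (123 and 128 mm with lids; one lid equally wide, one slim) stand in line with it, 100 mm or more between axes, order varies. Carabiners and a headlamp lie behind them.
- tray: Fixed shallow open dark grey tray on the work surface, 150 x 150 mm outside, walls 4 mm thick and 18 mm high. Origin at the centre of its underside; its inner floor is 4 mm above the origin.
Not all that is in view belongs to the job. Of the things shaped like the tray, the grey one is meant. Leave any brown look-alike of the lid alone.

How it is judged:
By the outcome, as a careful person would: the job done as asked, in the order asked, and still so for the second after the job is handed in, with the robot touching nothing.
It also fails if it takes over 38 s, if anything falls off the work surface, if the arm or the gripper's body presses on something with over 40 N, if the wrist force passes 120 N, or if a joint passes its speed limit or range.

## Working session

There is one attempt and no reset: what is moved stays moved. The work goes in short steps, Python scripts to look and compute and a tool call to move; the robot and the scene stay as the last step left them, time stands still between calls to the robot, and variables do not carry over. Pictures are saved under pics/ and viewed, and the job is handed in when it is done.

Besides the shell and the picture viewer there is one more tool, called after ">>>" as name(argument=value, ...), one argument or row to a line, values as JSON. drive_tool: Moves the arm, as the interface text tells. Its arguments: {"type":"object","properties":{"moves":{"type":"array","items":{"type":"number"}},"newtons":{"type":"number"}},"required":["moves"]}

```bash
mkdir -p pics
cat > h.py <<'E'
import numpy as np, cv2
from scipy.spatial.transform import Rotation as R
from station import ctrl
def cam(n):
    c=ctrl.get_calibration(n)
    K=np.array([[c['fx'],0,c['cx']],[0,c['fy'],c['cy']],[0,0,1.]]);D=np.array([c['k1'],0,0,0,0.])
    if 'rvec' in c: Rm=R.from_rotvec(np.ravel(c['rvec'])).as_matrix();t=np.ravel(c['tvec'])
    else:
        o=ctrl.get_obs();T=np.eye(4);T[:3,:3]=R.from_rotvec(o['tool_rot']).as_matrix();T[:3,3]=o['tool_pos']
        W=np.linalg.inv(T@np.array(c['T_tool_cam']));Rm=W[:3,:3];t=W[:3,3]
    return K,D,Rm,t
def ray(n,px,c=None):
    K,D,Rm,t=c or cam(n)
    p=cv2.undistortPoints(np.array(px,float).reshape(-1,1,2),K,D).reshape(-1,2)
    d=np.c_[p,np.ones(len(p))]@Rm
    return -Rm.T@t,d
def atz(n,px,z,c=None):
    o,d=ray(n,px,c); return o+d*((z-o[2])/d[:,2])[:,None]
def proj(n,P,c=None):
    K,D,Rm,t=c or cam(n)
    return cv2.projectPoints(np.array(P,float).reshape(-1,1,3),cv2.Rodrigues(Rm)[0],t,K,D)[0].reshape(-1,2)
def snap(n,f):
    im=ctrl.get_image(n);cv2.imwrite('pics/'+f,im[:,:,::-1]);return im
E
python3 - <<'E'
from h import *
snap('top','t0.png');snap('side','s0.png')
for n in('top','side'):
    K,D,Rm,t=cam(n);print(n,-Rm.T@t,K[0],Rm[2])
E
```

```text
top [ 0.29638437 -0.05064643  1.00614038] [443.83382321   0.         283.20422721] [ 0.13806118 -0.02727193 -0.99004816]
side [0.14292293 0.67259191 0.6198313 ] [476.23130991   0.         274.56527635] [ 0.29682317 -0.78382563 -0.54544788]
```

View pics/t0.png

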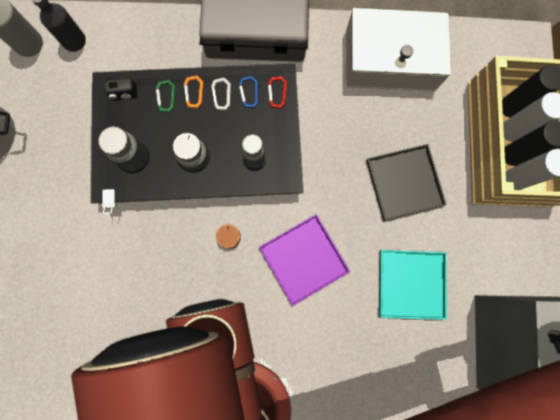

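View pics/s0.png

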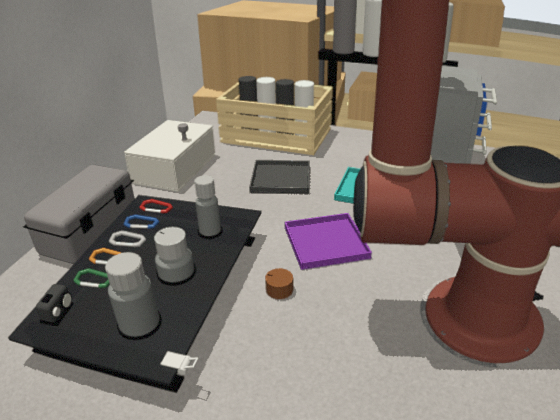

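The top view shows three canisters: lids at (114,140), (187,148) and (253,145). In the side view they are at (126,268), (172,243) and (205,188). The middle one looks shortest, and its lid is wide with a dark line. The dark grey tray is at about (405,183) in the top view. I'll confirm with a crop.

Run:
```python
from h import *
a=cv2.imread('pics/t0.png')[115:185,85:285];b=cv2.imread('pics/s0.png')[170:345,90:240]
cv2.imwrite('pics/c1.png',cv2.resize(a,None,fx=4,fy=4,interpolation=cv2.INTER_CUBIC))
c=cv2.resize(cv2.imread('pics/t0.png')[122:180,160:220],None,fx=8,fy=8,interpolation=cv2.INTER_CUBIC)
d=cv2.resize(cv2.imread('pics/s0.png')[220:290,145:205],(400,464),interpolation=cv2.INTER_CUBIC)
cv2.imwrite('pics/c2.png',np.hstack([cv2.resize(c,(400,387)),d[:387]]))
```

```text
(no output)
```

View pics/c1.png

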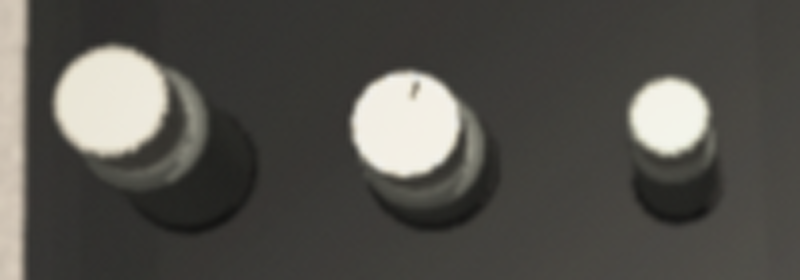

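View pics/c2.png

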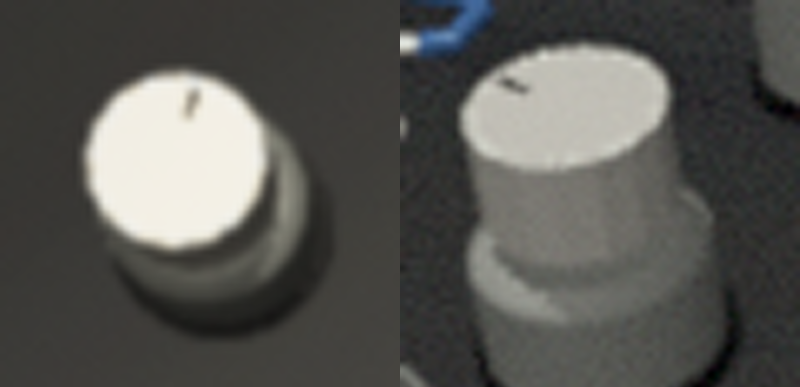

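Run:
```python
from h import *
im=cv2.imread('pics/t0.png');g=cv2.cvtColor(im,cv2.COLOR_BGR2GRAY)
for nm,(x0,y0,x1,y1) in dict(left=(85,115,145,190),mid=(160,122,220,180),right=(235,125,275,185)).items():
    m=(g[y0:y1,x0:x1]>185).astype(np.uint8)
    cs,_=cv2.findContours(m,0,1);c=max(cs,key=cv2.contourArea);h=cv2.convexHull(c).reshape(-1,2)+[x0,y0]
    z={'left':.188,'mid':.144,'right':.183}[nm]
    P=atz('top',h,z)[:,:2].astype(np.float32);ctr,r=cv2.minEnclosingCircle(P);print(nm,ctr,r)
    print(cv2.fitEllipse(P))
# line on mid lid; pixels dark inside
m=(g[130:150,180:200]<190);s=g[128:142,180:198];print(s)
print('shelf z check', atz('top',[[186.5,146]],.144))
print('tray', atz('top',[[367,159],[429,146],[445,206],[386,221]],.018))
print('brown', atz('top',[[228,236]],.03),'purple',atz('top',[[304,260]],.01))
```

```text
left (0.5372403264045715, 0.2542624771595001) 0.025839952751994133
((0.537087082862854, 0.25452131032943726), (0.04981103911995888, 0.05055825412273407), 18.687334060668945)
mid (0.5428235530853271, 0.12308129668235779) 0.02629062905907631
((0.5427562594413757, 0.12300751358270645), (0.051355231553316116, 0.051997750997543335), 34.3691520690918)
right (0.5399941205978394, -0.00989205576479435) 0.01775960437953472
((0.5399697422981262, -0.009773187339305878), (0.03440755233168602, 0.03524618595838547), 31.38556480407715)
[[ 55  54  53  54  54  54  55  53  53  54  54  55  55  54  56  55  56  56]
 [ 55  54  55  54  53  54  54  54  54  54  54  55  55  55  55  55  55  56]
 [ 55  54  54  54  54  54  55  54  54  54  54  55  56  56  55  55  55  56]
 [ 54  54  55  56  57  59  59  61  59  57  56  55  55  56  56  55  56  56]
 [ 56  59  66  79  91  95 101 110 100  83  71  64  60  56  55  55  55  56]
 [ 70 101 138 158 173 179 184 195 183 162 146 123 100  72  59  56  57  56]
 [138 185 224 230 232 233 233 232 228 222 223 208 179 134  91  67  59  57]
 [217 232 238 239 239 239 238 233 206 192 230 236 231 209 165 114  74  59]
 [236 238 239 238 238 238 238 228 166 161 228 239 239 236 227 187 122  72]
 [238 238 238 238 239 238 237 222 158 182 231 239 239 239 239 230 187 111]
 [239 238 238 238 239 238 235 208 166 219 237 239 239 239 240 239 226 167]
 [238 238 238 238 239 239 236 217 196 231 239 239 239 239 239 239 236 215]
 [238 238 238 239 239 239 238 235 232 237 239 239 239 239 239 239 239 234]
 [238 238 239 239 239 239 239 239 239 239 239 239 239 240 239 239 239 239]]
shelf z check [[0.54175136 0.12207655 0.144     ]]
tray [[ 0.56157759 -0.26774993  0.018     ]
 [ 0.59833338 -0.41401532  0.018     ]
 [ 0.45774858 -0.44847174  0.018     ]
 [ 0.41899622 -0.31118723  0.018     ]]
brown [[0.37361461 0.04229335 0.03      ]] purple [[ 0.32646823 -0.12759764  0.01      ]]
```

Run:
```python
from h import *
o=ctrl.get_obs();print(o['t'],o['tool_pos'],R.from_rotvec(o['tool_rot']).as_matrix().round(3),o['opening'])
g=cv2.cvtColor(cv2.imread('pics/t0.png'),cv2.COLOR_BGR2GRAY)
pts=atz('top',[[188.0,139],[188.2,138],[188.3,137],[188.5,136],[188.6,135]],.144)[:,:2]-[.5427,.1230];print(pts.round(4),np.degrees(np.arctan2(pts[:,1],pts[:,0])))
d=pts[-1]-pts[0];print(np.degrees(np.arctan2(d[1],d[0])))
# side check: projected lid top / bottom
n='side';im=cv2.imread('pics/s0.png')
a=np.linspace(0,2*np.pi,60)
for z in(.144,.112):
  for p in proj(n,np.c_[.5427+.026*np.cos(a),.123+.026*np.sin(a),0*a+z]): cv2.circle(im,tuple(np.round(p).astype(int)),0,(0,0,255),-1)
for x,y in((71,71),(71,-71),(-71,-71),(-71,71)):
  th=np.radians(14.5);q=[.5094+x/1e3*np.cos(th)-y/1e3*np.sin(th),-.3604+x/1e3*np.sin(th)+y/1e3*np.cos(th),.018]
  cv2.circle(im,tuple(np.round(proj(n,[q])[0]).astype(int)),1,(0,255,0),-1)
cv2.imwrite('pics/c3.png',np.hstack([cv2.resize(im[220:300,140:210],(420,480)),cv2.resize(im[150:205,240:320],(380,480))]))
snap('wrist','w0.png')
c=ctrl.get_calibration('wrist');print(c)
```

```text
0.1 [ 0.21698596 -0.58549771  0.23013604] [[ 0.938  0.347 -0.   ]
 [ 0.347 -0.938  0.002]
 [ 0.    -0.002 -1.   ]] 0.08519373209273108
[[ 0.0136 -0.0031]
 [ 0.0157 -0.0033]
 [ 0.0177 -0.0034]
 [ 0.0198 -0.0037]
 [ 0.0219 -0.0038]] [-12.66051224 -11.99193021 -10.86117542 -10.51574147  -9.73143369]
-4.844410205320951
{'fx': 327.38573102096876, 'fy': 327.38573102096876, 'cx': 274.49745567363686, 'cy': 209.26158318057935, 'k1': -6.594737403932779e-05, 'T_tool_cam': array([[ 8.09573481e-04, -9.56589426e-01, -2.91437841e-01,
         7.47462458e-02],
       [ 9.99999664e-01,  8.11707517e-04,  1.13582989e-04,
        -3.98605245e-04],
       [ 1.27910000e-04, -2.91437835e-01,  9.56589761e-01,
        -1.41983558e-01],
       [ 0.00000000e+00,  0.00000000e+00,  0.00000000e+00,
         1.00000000e+00]])}
```

View pics/c3.png

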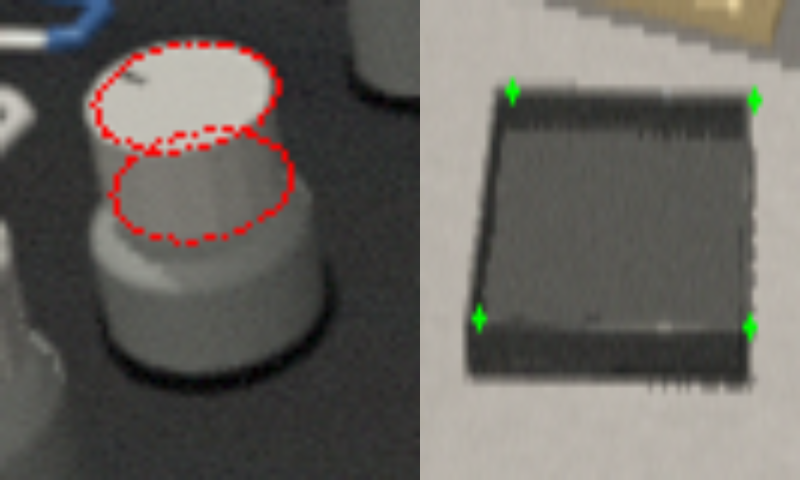

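View pics/w0.png

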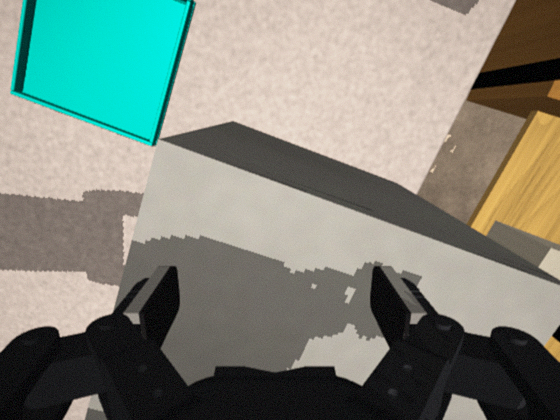

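The middle canister is the short one: its lid is wide and has the dark line. It measures 52 mm at z = 0.144, at about (0.543, 0.123). The grey tray is centred at about (0.509, -0.360). The side view is off by about 2 mm, so I'll refine with the wrist camera from above.

>>> drive_tool(
  moves=[0,0,0,0.02,0.04,0.01,0,0,0,0,0.025,0.055,0.005,0,0,0,0,0.025,0.055,0.005,0,0,0,0,0.025,0.055,0,0,0,0,0,0.025,0.055,0,0],
  newtons=30,
)

```text
t: 0.78
tool_pos: [0.3375, -0.3242, 0.2511]
tool_rot: [3.092, 0.554, 0.001]
contact_force: [0.4, -0.3, -0.5]
opening: 0.0855
```

>>> drive_tool(
  moves=[0,0,0,0.025,0.055,0,0,0,0,0,0.025,0.055,0,0,0,0,0,0.025,0.055,0,0,0,0,0,0.025,0.055,0,0,0,0,0,0.025,0.055,0,0],
)

```text
t: 1.4
tool_pos: [0.4625, -0.0491, 0.2513]
tool_rot: [3.092, 0.554, 0.001]
contact_force: [0.7, -0.1, -0.1]
opening: 0.0851
```

>>> drive_tool(
  moves=[0,0,0,0.025,0.055,0,0,0,0,0,0.025,0.055,0,0,0,0,0,0.03,0.048,0,0,0,0,0,0.0,0.0,0,0,0,0,0,0,0,0,0],
)

```text
t: 2.02
tool_pos: [0.5417, 0.1068, 0.2507]
tool_rot: [3.092, 0.555, -0.002]
contact_force: [-0.8, -0.5, -0.2]
opening: 0.0853
```

Run:
```python
from h import *
o=ctrl.get_obs();print(o['tool_pos'],o['dq'].round(3) if hasattr(o['dq'],'round') else o['dq'])
c=cam('wrist');np.savez('c1.npz',K=c[0],D=c[1],R=c[2],t=c[3])
snap('wrist','w1.png')
```

```text
[0.54173968 0.10676871 0.25074631] [-0.025 -0.022  0.01  -0.    -0.001  0.003]
```

View pics/w1.png

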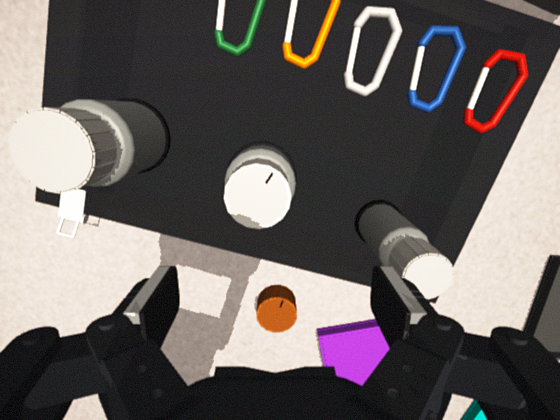

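Run:
```python
from h import *
f=np.load('c1.npz');c=(f['K'],f['D'],f['R'],f['t'])
im=cv2.imread('pics/w1.png');g=cv2.cvtColor(im,cv2.COLOR_BGR2GRAY)
x0,y0=215,140
m=(g[y0:240,x0:300]>165).astype(np.uint8)
cs,_=cv2.findContours(m,0,1);k=max(cs,key=cv2.contourArea);h=cv2.convexHull(k).reshape(-1,2)+[x0,y0]
P=atz('w',h,.144,c)[:,:2].astype(np.float32);ctr,r=cv2.minEnclosingCircle(P);e=cv2.fitEllipse(P);print(ctr,r,e)
C=np.array(e[0])
# line pixels
mask=np.zeros_like(g);cv2.drawContours(mask,[h],-1,1,-1);mask=cv2.erode(mask,np.ones((7,7)))
ys,xs=np.nonzero((g<150)&(mask>0)&(np.arange(420)[:,None]<190));w=(200.-g[ys,xs])
L=atz('w',np.c_[xs,ys],.144,c)[:,:2]
mu=np.average(L,axis=0,weights=w);u=np.linalg.svd((L-mu)*np.sqrt(w)[:,None])[2][0]
print(len(L),mu-C,np.degrees(np.arctan2(*(mu-C)[::-1])),np.degrees(np.arctan2(u[1],u[0])))
# corner-based phase : polygon radial profile
cv2.imwrite('pics/c4.png',cv2.resize(im[140:240,205:305],None,fx=6,fy=6,interpolation=cv2.INTER_CUBIC))
```

```text
(0.5511473417282104, 0.12292125821113586) 0.031186342239379883 ((0.5506823658943176, 0.12372980266809464), (0.05462255701422691, 0.06328457593917847), 98.48944091796875)
249 [0.01890646 0.00274241] 8.25328748400271 -83.55486718819355
```

View pics/c4.png

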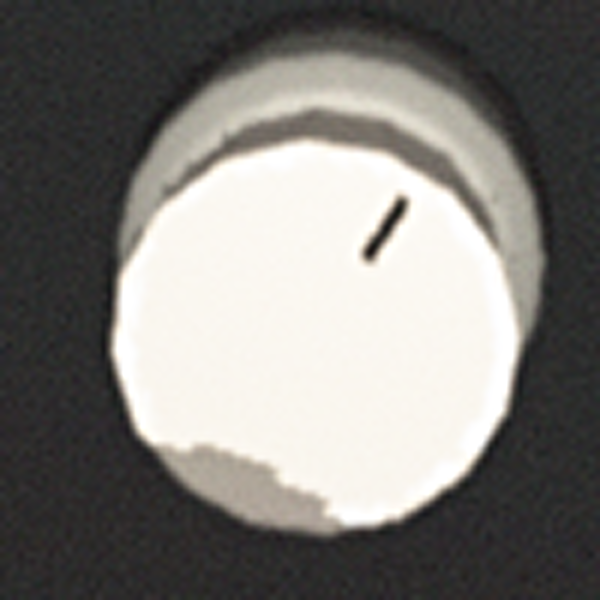

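```bash
cat > lid.py <<'E'
from h import *
from scipy.optimize import least_squares
def fit(im,c,box,z,thr,excl=None,linez=None):
    x0,y0,x1,y1=box;g=cv2.cvtColor(im,cv2.COLOR_BGR2GRAY)
    m=(g[y0:y1,x0:x1]>thr).astype(np.uint8)
    cs,_=cv2.findContours(m,0,1);k=max(cs,key=cv2.contourArea)
    h=k.reshape(-1,2)+[x0,y0]
    P=atz('w',h,z,c)[:,:2]
    s=least_squares(lambda v:np.hypot(P[:,0]-v[0],P[:,1]-v[1])-v[2],[*P.mean(0),.026],loss='soft_l1',f_scale=.0005)
    C=s.x[:2]
    ys,xs=np.nonzero(g>=0);k2=(xs>=x0)&(xs<x1)&(ys>=y0)&(ys<y1);xs,ys=xs[k2],ys[k2]
    L=atz('w',np.c_[xs,ys],z,c)[:,:2];rr=np.hypot(*(L-C).T)
    return s.x,g,xs,ys,L,rr
E
python3 - <<'E'
from lid import *
f=np.load('c1.npz');c=(f['K'],f['D'],f['R'],f['t'])
s,g,xs,ys,L,rr=fit(cv2.imread('pics/w1.png'),c,(215,140,300,240),.144,215)
print(s)
C=s[:2]
k=(g[ys,xs]<190)&(rr<.0235)&(ys<190);Q=L[k];w=230.-g[ys,xs][k];mu=np.average(Q,axis=0,weights=w)
u=np.linalg.svd((Q-mu)*np.sqrt(w)[:,None])[2][0]
print(k.sum(),(mu-C),np.degrees(np.arctan2(*(mu-C)[::-1])),np.degrees(np.arctan2(u[1],u[0])))
print(atz('w',[[257.7,196.1]],.144,c))
# side view estimate for cross-check
print(proj('w',[[*C,.144]],c),proj('side',[[*C,.144]]),proj('top',[[*C,.144]]))
E
```

```text
[0.54609361 0.12303165 0.0254105 ]
32 [ 0.01669    -0.00331224] -11.224877073732964 167.12260271225557
[[0.54604    0.12281454 0.144     ]]
[[257.46199171 195.94462181]] [[168.91616392 235.1180608 ]] [[186.15119987 143.87930875]]
```

>>> drive_tool(
  moves=[0,0,-9.3,0.003,0.016,0,0,0,0,0,0,0,-0.04,0,0,0,0,0,0,-0.04,0,0,0,0,0,0,0,0,0,0,0,0,0,0,0],
)

```text
t: 2.7
tool_pos: [0.5458, 0.1222, 0.1732]
tool_rot: [3.127, 0.3, 0.004]
contact_force: [1.4, -0.1, 0.3]
opening: 0.0853
```

Run:
```python
from h import *
o=ctrl.get_obs();print(o['tool_pos'],o['dq'],R.from_rotvec(o['tool_rot']).as_matrix().round(3))
c=cam('wrist');np.savez('c2.npz',K=c[0],D=c[1],R=c[2],t=c[3])
a=snap('wrist','w2.png');b=snap('side','s2.png');d=snap('top','t2.png')
cv2.imwrite('pics/c5.png',np.hstack([cv2.resize(b[180:300,110:230],(400,400)),cv2.resize(d[100:200,140:240],(400,400))])[:,:,::-1])
```

```text
[0.54581081 0.1221543  0.17315475] [ 0.0067459  -0.00759712 -0.0281194   0.00028713 -0.00489776  0.00047268] [[ 0.982  0.19   0.002]
 [ 0.19  -0.982  0.   ]
 [ 0.002  0.    -1.   ]]
```

View pics/w2.png

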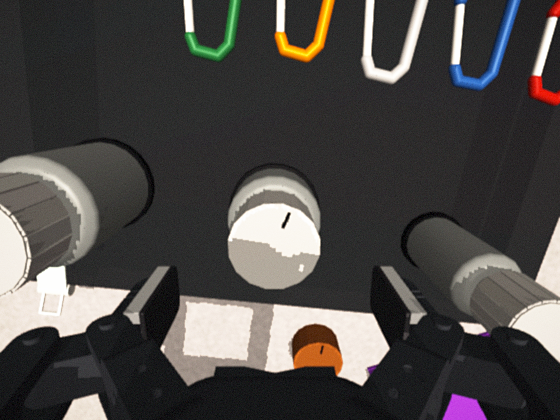

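View pics/c5.png

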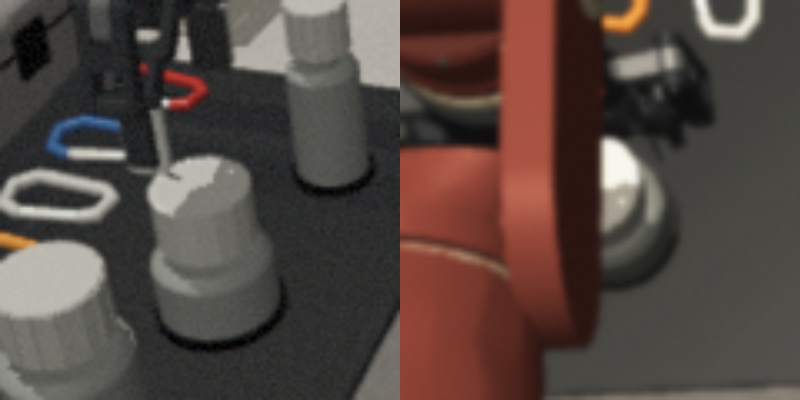

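Run:
```python
from h import *
from lid import fit
f=np.load('c2.npz');c=(f['K'],f['D'],f['R'],f['t'])
o=ctrl.get_obs();M=R.from_rotvec(o['tool_rot']).as_matrix();p=np.array(o['tool_pos'])
T=lambda v:p+M@np.array(v)
for v in [(s,y,z) for y in(-.0426,.0426) for s in(-.011,.011) for z in(-.013,-.04)]:
    print(v,proj('w',[T(v)],c)[0].round(1),proj('side',[T(v)])[0].round(1),proj('top',[T(v)])[0].round(1))
im=cv2.imread('pics/w2.png')
g=cv2.cvtColor(im,cv2.COLOR_BGR2GRAY);print(g[285:295:2,255:300:8],g[215:295:6,275])
cv2.imwrite('pics/c6.png',np.hstack([cv2.resize(im[155:305,215:335],(400,500)),cv2.resize(im[240:360,120:216],(400,500))]))
```

```text
(-0.011, -0.0426, -0.013) [179.9 306.8] [162.5 229.4] [160.6 146.2]
(-0.011, -0.0426, -0.04) [159.8 348.8] [160.  215.4] [157.  142.1]
(0.011, -0.0426, -0.013) [175.6 262.4] [149.7 228.4] [159.2 135.2]
(0.011, -0.0426, -0.04) [153.4 296.8] [146.9 214.4] [155.6 130.7]
(-0.011, 0.0426, -0.013) [369.2 306.8] [179.4 201.1] [205.2 139.4]
(-0.011, 0.0426, -0.04) [389.3 348.8] [177.4 187.7] [203.1 135.1]
(0.011, 0.0426, -0.013) [373.5 262.4] [167.5 200.2] [203.6 128.3]
(0.011, 0.0426, -0.04) [395.7 296.8] [165.3 186.9] [201.5 123.7]
[[ 91 170 166 171 178  51]
 [ 43 146 171 168  99  44]
 [ 46  50  75  72  41  52]
 [ 41  35  39  43  47  48]
 [ 47  48  44  47  43  50]] [248 248 248 246 247 247 193 167 174 175 171 171 168  46]
```

View pics/c6.png

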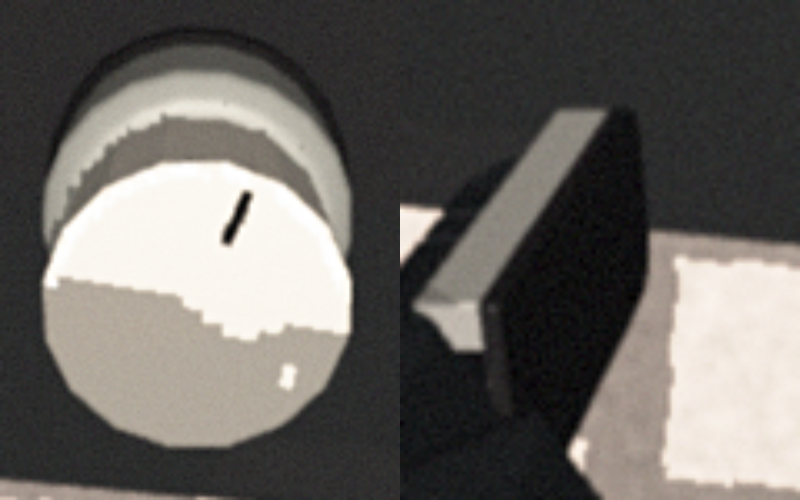

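Run:
```python
from h import *
f=np.load('c2.npz');c=(f['K'],f['D'],f['R'],f['t'])
p=ctrl.get_obs();print(p['t'],p['tool_pos'])
px=[[215+x*.3,155+y*.3] for x,y in[(42,302),(352,302),(197,158),(197,447),(227,240),(247,192)]]
A=atz('w',px,.144,c);print(A[:,:2].round(4),(A[0]+A[1])/2,(A[2]+A[3])/2)
C=(A[:4].mean(0))[:2];print(C)
for v in(A[4]-[*C,0],A[5]-[*C,0],A[5]-A[4]):print(np.degrees(np.arctan2(v[1],v[0])))
M=R.from_rotvec(p['tool_rot']).as_matrix();print('yaw',np.degrees(np.arctan2(M[1,0],M[0,0])))
```

```text
2.85 [0.54646784 0.1227251  0.17397192]
[[0.5418 0.1488]
 [0.5518 0.0972]
 [0.5717 0.1278]
 [0.5195 0.1177]
 [0.5587 0.1202]
 [0.5675 0.1187]] [0.54677583 0.12301305 0.144     ] [0.5456061  0.12278782 0.144     ]
[0.54619097 0.12290043]
-12.044427758257918
-11.220689255614449
-10.048214622678309
yaw 10.99657521756159
```

The wrist view puts the lid at (0.546, 0.123) with yaw about -11.3°. The pads appear where predicted, and the tool is over the lid at yaw 11.0°, which is one flat further round. I'll descend now.

>>> drive_tool(
  moves=[0,0,0,0,0,-0.025,0,0,0,0,0,0,-0.025,0,0,0,0,0,0,-0.011,0.1,0,0,0,0,0,0,0.1,0,0,0,0,0,0,0.1],
)

```text
t: 3.48
tool_pos: [0.5461, 0.1231, 0.1119]
tool_rot: [3.127, 0.302, 0.004]
contact_force: [0.9, 1.5, 0.2]
opening: 0.077
```

Run:
```python
from h import *
c=cam('wrist')
for i in range(4):
    o=ctrl.get_obs();print(o['tool_pos'],o['contact_force'],o['opening'])
    if i==0:a=snap('wrist','w3.png')
    if i==1:b=snap('side','s3.png')
    if i==2:ctrl.get_image('top')
cv2.imwrite('pics/c7.png',np.hstack([cv2.resize(b[200:300,110:210],(300,300)),cv2.resize(a[150:400,100:450],(490,350))[:300]])[:,:,::-1])
```

```text
[0.54610958 0.12306591 0.11185364] [0.94425402 1.46624881 0.23473088] 0.07695648710803624
[0.54614755 0.12304508 0.11189277] [ 0.14623285 -0.24091274 -0.01389173] 0.07724248807531008
[0.54607026 0.12303124 0.1117891 ] [1.09464642 0.26444532 1.17543653] 0.07700484055016744
[0.54589263 0.12304556 0.11155543] [ 0.26138906 -0.93268494  0.15771935] 0.07670292095620189
```

View pics/c7.png

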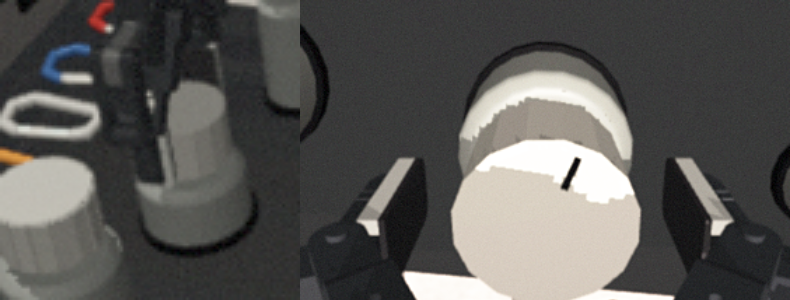

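>>> drive_tool(
  moves=[0,0,0,0,0,-0.0025,0.2,0,0,0,0,0,0,0.35,0,0,0,0,0,0,0.5,0,0,0,0,0,0,0.6,0,0,0,0,0,0,0.6],
  newtons=40,
)

```text
t: 4.25
tool_pos: [0.5451, 0.1229, 0.1078]
tool_rot: [-3.127, -0.302, 0.0]
contact_force: [-0.3, 0.1, 0.3]
opening: 0.0517
```

Run:
```python
from h import *
for i in range(3):
    o=ctrl.get_obs();print(o['tool_pos'],o['contact_force'],o['wrist_torque'],o['opening'])
    if i==0:a=snap('wrist','w4.png')
    if i==1:b=snap('side','s4.png')
cv2.imwrite('pics/c8.png',np.hstack([cv2.resize(b[200:280,130:210],(300,300)),cv2.resize(a[150:400,100:450],(490,350))[:300]])[:,:,::-1])
```

```text
[0.54512098 0.1229485  0.10779253] [-0.33068069  0.05823398  0.34068732] [-0.02766031 -0.0133788   0.02159509] 0.051733008650270564
[0.54510557 0.12295917 0.10779022] [ 0.25521308  0.47952866 -0.12293667] [-0.00773996  0.03132395 -0.04101926] 0.051269815230415045
[0.54511924 0.12292971 0.10776925] [0.64017683 0.51541135 0.29386453] [-0.06047365 -0.06025394 -0.01639381] 0.051207497222346916
```

View pics/c8.png

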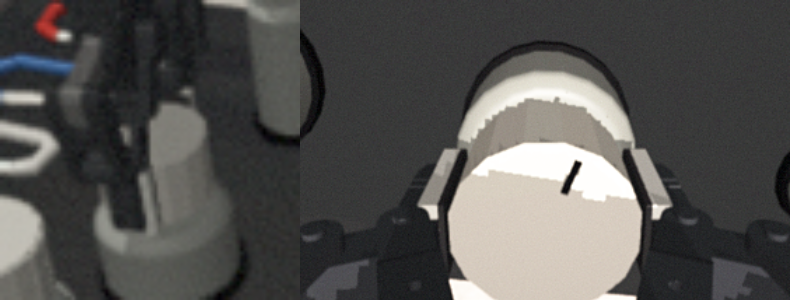

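The lid is gripped at 51.5 mm. Working back from the pad corner, the fingertips are only about 1 mm above the underside. I'll open briefly, rise 3 mm and regrip.

>>> drive_tool(
  moves=[0,0,0,0,0,0,0.25,0,0,0,0,0,0,0.25,0,0,0,0.0005,0,0.003,0.25,0,0,0,0,0,0,0.5,0,0,0,0,0,0,0.6],
  newtons=40,
)

```text
t: 4.97
tool_pos: [0.5462, 0.123, 0.1116]
tool_rot: [-3.127, -0.302, -0.002]
contact_force: [0.2, -0.7, 2.6]
opening: 0.0515
```

>>> drive_tool(
  moves=[0,0,0,0,0,0,0.6,0,0,0,0,0,0,0.6,0,0,5,0,0,0,0.6,0,0,8,0,0,0,0.6,0,0,8,0,0,0,0.6],
)

```text
t: 5.6
tool_pos: [0.5462, 0.1231, 0.1116]
tool_rot: [-3.018, -0.873, -0.002]
contact_force: [-0.3, 0.0, 5.7]
opening: 0.0511
```

>>> drive_tool(
  moves=[0,0,8,0,0,0,0.6,0,0,8,0,0,0,0.6,0,0,8,0,0,0,0.6,0,0,8,0,0,0,0.6,0,0,8,0,0,0,0.6],
)

```text
t: 6.22
tool_pos: [0.5462, 0.1233, 0.1116]
tool_rot: [2.537, 1.853, 0.002]
contact_force: [0.4, 1.0, 4.5]
opening: 0.0514
```

Run:
```python
from h import *
o=ctrl.get_obs();print(o['tool_pos'],o['contact_force'],o['wrist_torque'],o['opening'])
c=cam('wrist');a=snap('wrist','w5.png')
M=R.from_rotvec(o['tool_rot']).as_matrix();print('yaw',np.degrees(np.arctan2(M[1,0],M[0,0])))
cv2.imwrite('pics/c9.png',cv2.resize(a[150:400,100:450],(700,500))[:,:,::-1])
```

```text
[0.54617551 0.1233253  0.11158876] [0.40748521 0.96767567 4.50186652] [ 0.13896861  0.04024736 -0.02248597] 0.05139469880406531
yaw 72.28765599795233
```

View pics/c9.png

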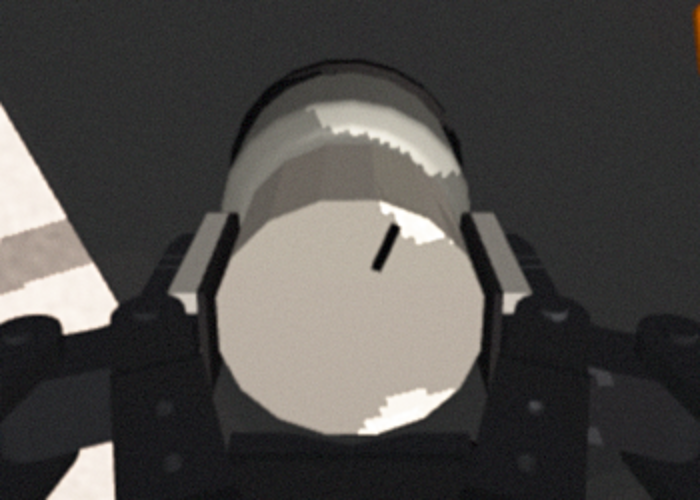

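The line on the lid keeps its place between the jaws, so the lid turns with the hand (61° so far). Next, the last 26°.

>>> drive_tool(
  moves=[0,0,8,0,0,0,0.6,0,0,8,0,0,0,0.6,0,0,8,0,0,0,0.6,0,0,2,0,0,0,0.6,0,0,0,0,0,0,0.6],
)

```text
t: 6.9
tool_pos: [0.5461, 0.1233, 0.1116]
tool_rot: [2.06, 2.371, 0.002]
contact_force: [-0.0, 2.2, 4.3]
opening: 0.0509
```

>>> drive_tool(
  moves=[0,0,0,0,0,0.003,0.6,0,0,0,0,0,0.004,0.6,0,0,0,0,0,0.005,0.6,0,0,0,0,0,0.006,0.6,0,0,0,0,0,0,0.6],
)

```text
t: 7.52
tool_pos: [0.5461, 0.123, 0.1297]
tool_rot: [2.06, 2.371, 0.002]
contact_force: [1.0, 0.2, -1.4]
opening: 0.0509
```

Run:
```python
from h import *
o=ctrl.get_obs();print(o['tool_pos'],o['contact_force'],o['wrist_torque'],o['opening'])
a=snap('wrist','w6.png');b=snap('side','s6.png')
M=R.from_rotvec(o['tool_rot']).as_matrix();print('yaw',np.degrees(np.arctan2(M[1,0],M[0,0])))
cv2.imwrite('pics/c10.png',np.hstack([cv2.resize(b[180:300,110:230],(400,400)),cv2.resize(a[150:400,100:450],(400,400))])[:,:,::-1])
```

```text
[0.54612098 0.1229737  0.12965423] [ 0.96117779  0.24172239 -1.38856099] [0.03121434 0.00780873 0.02006857] 0.050916569820617756
yaw 98.02947310004375
```

View pics/c10.png

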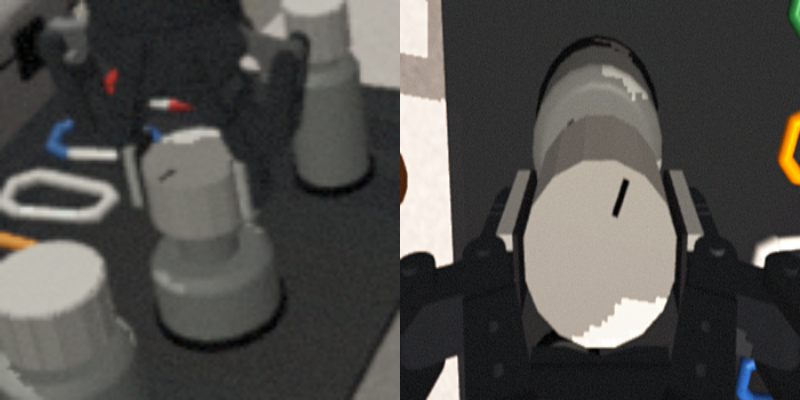

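The thread has let go and the lid comes up off the neck. I'll lift it clear and carry it to the tray.

>>> drive_tool(
  moves=[0,0,0,0,0,0.02,0.6,0,0,0,0,0,0.035,0.6,0,0,0,0,0,0.045,0.6,0,0,0,0,0,0.03,0.6,0,0,0,0,-0.03,0,0.6],
)

```text
t: 8.25
tool_pos: [0.5475, 0.0939, 0.2647]
tool_rot: [2.053, 2.37, 0.01]
contact_force: [0.3, 0.2, -1.2]
opening: 0.0511
```

>>> drive_tool(
  moves=[0,0,0,-0.004,-0.05,0,0.6,0,0,0,-0.004,-0.055,0,0.6,0,0,0,-0.004,-0.055,0,0.6,0,0,3,-0.004,-0.055,0,0.6,0,0,3,-0.004,-0.055,0,0.6],
)

```text
t: 8.88
tool_pos: [0.5255, -0.1789, 0.2606]
tool_rot: [1.93, 2.476, 0.001]
contact_force: [0.2, -0.2, -1.7]
opening: 0.0515
```

>>> drive_tool(
  moves=[0,0,0,-0.004,-0.055,0,0.6,0,0,0,-0.004,-0.055,0,0.6,0,0,0,-0.004,-0.045,-0.02,0.6,0,0,0,-0.004,-0.028,-0.05,0.6,0,0,0,0,0,0,0.6],
)

```text
t: 9.5
tool_pos: [0.507, -0.3599, 0.1846]
tool_rot: [-1.932, -2.467, -0.001]
contact_force: [0.2, -0.1, 0.1]
opening: 0.0513
```

Run:
```python
from h import *
o=ctrl.get_obs();print(o['t'],o['tool_pos'],o['contact_force'],o['wrist_torque'],o['opening'])
c=cam('wrist');np.savez('c7.npz',K=c[0],D=c[1],R=c[2],t=c[3])
a=snap('wrist','w7.png');b=snap('side','s7.png')
cv2.imwrite('pics/c11.png',np.hstack([cv2.resize(b,(400,300)),cv2.resize(a,(400,300))])[:,:,::-1])
```

```text
9.5 [ 0.50701692 -0.35993445  0.18455989] [ 0.22429702 -0.08947801  0.13622911] [-0.00983948  0.0226106   0.00883664] 0.051337694724987074
```

View pics/c11.png

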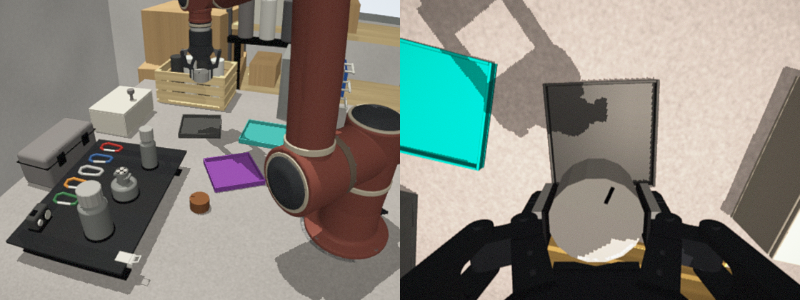

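View pics/w7.png

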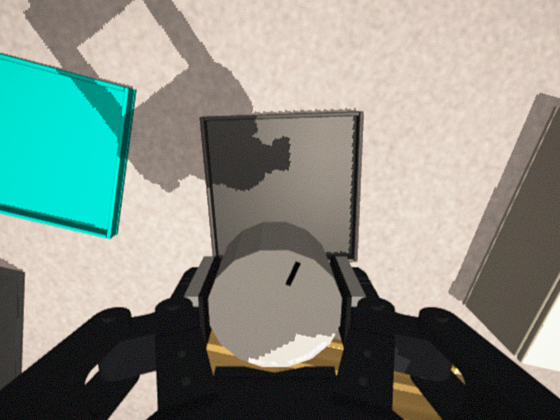

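Run:
```python
from h import *
f=np.load('c7.npz');c=(f['K'],f['D'],f['R'],f['t'])
A=atz('w',[[201,118],[362,111],[357,262]],.018,c);print(A.round(4));print('centre',(A[0]+A[2])/2,np.linalg.norm(A[0]-A[1]),np.linalg.norm(A[1]-A[2]))
print(atz('top',[[470,130],[475,200]],0))
o=ctrl.get_obs();print(o['t'],o['tool_pos'])
```

```text
[[ 0.4251 -0.3095  0.018 ]
 [ 0.5653 -0.2685  0.018 ]
 [ 0.6072 -0.4119  0.018 ]]
centre [ 0.51616483 -0.36069671  0.018     ] 0.1460639156242397 0.14937749927540114
[[ 0.64781081 -0.52239623  0.        ]
 [ 0.47728686 -0.52834512  0.        ]]
9.6 [ 0.50984071 -0.35991954  0.18987056]
```

The wrist view gives the tray centre as (0.516, -0.361) and the top view (0.509, -0.360). I'll aim at 0.514, which leaves plenty of margin, and descend.

>>> drive_tool(
  moves=[0,0,0,0.004,0,-0.04,0.6,0,0,0,0,0,-0.05,0.6,0,0,0,0,0,-0.045,0.6,0,0,0,0,0,-0.03,0.6,0,0,0,0,0,0,0.6],
)

```text
t: 10.22
tool_pos: [0.5138, -0.3585, 0.0237]
tool_rot: [-1.93, -2.476, -0.001]
contact_force: [-0.0, 1.0, -0.2]
opening: 0.0513
```

>>> drive_tool(
  moves=[0,0,0,0,0,0,0.6,0,0,0,0,0,0,0.6,0,0,0,0,0,0,0.6,0,0,0,0,0,0,0.6,0,0,0,0,0,0,0.6],
)

```text
t: 10.85
tool_pos: [0.5136, -0.3601, 0.0239]
tool_rot: [1.934, 2.476, 0.0]
contact_force: [-0.7, -1.0, -0.9]
opening: 0.0515
```

>>> drive_tool(
  moves=[0,0,0,0,0,-0.006,0.6,0,0,0,0,0,-0.005,0.6,0,0,0,0,0,-0.003,0.6,0,0,0,0,0,-0.002,0.6,0,0,0,0,0,0,0.6],
)

```text
t: 11.48
tool_pos: [0.5135, -0.36, 0.0076]
tool_rot: [-1.933, -2.476, -0.0]
contact_force: [0.5, 0.2, -0.4]
opening: 0.0513
```

>>> drive_tool(
  moves=[0,0,0,0,0,-0.001,0.6,0,0,0,0,0,0,0.6,0,0,0,0,0,-0.001,0.6,0,0,0,0,0,0,0.6,0,0,0,0,0,0,0.6],
)

```text
t: 12.1
tool_pos: [0.5136, -0.3601, 0.0058]
tool_rot: [1.934, 2.476, 0.0]
contact_force: [0.2, 0.3, -0.9]
opening: 0.0513
```

>>> drive_tool(
  moves=[0,0,0,0,0,-0.001,0.6,0,0,0,0,0,0,0.6,0,0,0,0,0,0,0.6,0,0,0,0,0,0,0.6,0,0,0,0,0,0,0.6],
)

```text
t: 12.72
tool_pos: [0.5136, -0.3601, 0.0048]
tool_rot: [1.934, 2.476, -0.0]
contact_force: [0.1, 0.4, -0.7]
opening: 0.0511
```

>>> drive_tool(
  moves=[0,0,0,0,0,-0.001,0.6,0,0,0,0,0,0,0.6,0,0,0,0,0,0,0.6,0,0,0,0,0,0,0.6,0,0,0,0,0,0,0.6],
)

```text
t: 13.35
tool_pos: [0.5136, -0.36, 0.0038]
tool_rot: [-1.934, -2.476, 0.0]
contact_force: [0.2, 1.4, -0.4]
opening: 0.0511
```

>>> drive_tool(
  moves=[0,0,0,0,0,-0.001,0.6,0,0,0,0,0,0,0.6,0,0,0,0,0,0,0.6,0,0,0,0,0,0,0.6,0,0,0,0,0,0,0.6],
)

```text
t: 13.98
tool_pos: [0.5137, -0.3602, 0.0036]
tool_rot: [-1.933, -2.476, 0.0]
contact_force: [-2.8, 2.0, 4.5]
opening: 0.0516
```

Run:
```python
from h import *
o=ctrl.get_obs();print(o['t'],o['tool_pos'],o['contact_force'],o['opening'])
a=snap('wrist','w8.png');b=snap('side','s8.png')
cv2.imwrite('pics/c12.png',np.hstack([cv2.resize(b[130:220,220:340],(400,300)),cv2.resize(a,(400,300))])[:,:,::-1])
```

```text
13.975 [ 0.51372278 -0.36016655  0.0036245 ] [-2.77046281  1.95400718  4.45934725] 0.051579046788743664
```

View pics/c12.png

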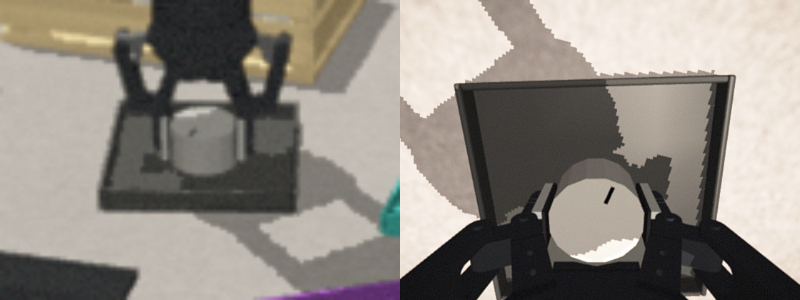

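The lid has touched the tray floor: 4.5 N upward at z = 0.0036, as expected. The image shows it upright inside the tray. I'll open slowly and rise.

>>> drive_tool(
  moves=[0,0,0,0,0,0,0.36,0,0,0,0,0,0,0.3,0,0,0,0,0,0,0.22,0,0,0,0,0,0,0.18,0,0,0,0,0,0,0.18],
)

```text
t: 14.7
tool_pos: [0.5136, -0.3601, 0.0027]
tool_rot: [-1.933, -2.476, -0.0]
contact_force: [-0.4, -0.5, 0.5]
opening: 0.0702
```

>>> drive_tool(
  moves=[0,0,0,0,0,0.01,0.18,0,0,0,0,0,0.025,0.18,0,0,0,0,0,0.04,0.18,0,0,0,0,0,0.05,0.18,0,0,0,0,0,0.03,0.18],
)

```text
t: 15.32
tool_pos: [0.5146, -0.3609, 0.1621]
tool_rot: [1.93, 2.472, -0.001]
contact_force: [0.9, 0.1, 0.2]
opening: 0.0704
```

Run:
```python
from h import *
o=ctrl.get_obs();print(o['t'],o['tool_pos'],o['contact_force'],o['opening'])
a=snap('wrist','w9.png');b=snap('side','s9.png')
cv2.imwrite('pics/c13.png',np.hstack([cv2.resize(b[100:340],(400,300)),cv2.resize(a,(400,300))])[:,:,::-1])
```

```text
15.325 [ 0.51464147 -0.36094086  0.16213838] [0.93196919 0.14296592 0.19521695] 0.07042830671469197
```

View pics/c13.png

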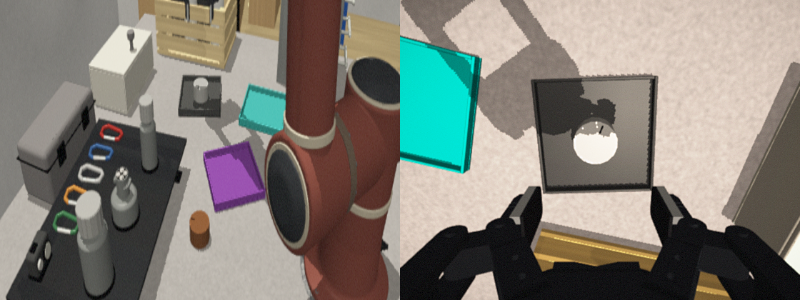

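The lid stands upright in the middle of the grey tray, and the gripper is clear of it. The short canister is open and everything else looks undisturbed.

```bash
python3 -c "
from station import ctrl
print(ctrl.finish_job())"
```

```text
the job is handed in; nothing more can be done
None
```

The short canister's lid is off and standing right way up in the middle of the dark grey tray. I handed the job in at about 15.3 s of the 38 s allowed; no verdict was reported.

- **Unscrewing:** I gripped the lid across two opposite flats and turned it 87° anticlockwise in one grip. The thread let go and I lifted the lid straight up. My first grip was about 2 mm too low, so before turning I opened, raised the hand 3 mm and gripped again.
- **Placing:** I lowered the lid in 1 mm steps until it touched the tray floor at about 4.5 N, then opened slowly and rose clear.
- **Last checks:** The wrist and side pictures show the lid upright inside the grey tray. The gripper is about 0.16 m up and touching nothing. The canister is open, and the other canisters, the brown look-alike and the other trays look unmoved.
- **What disagreed:** The top camera put the lid about 3 mm and the tray about 7 mm from where the wrist camera did, along x. I trusted the wrist camera for the lid and took a value between the two for the tray, well within its margin.

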